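# Put the small pot on the cooking plate and switch the plate on

## Task

Lift the small pot out of the frying pan it is nested in, leaving the frying pan where it stands, and set the pot down (do not drop it) upright in the middle of the round ring of the cooking plate. Only once you have let go of the pot, turn the plate's bar-shaped switch clockwise until it clicks over into its second rest position, and let go. Do not disturb the mug or the salt shaker.

Things in the scene. Friction and masses are not known exactly. Their poses are not given: they have to be found in the camera images.
- pot: Small round aluminium pot, open on top: 124 mm outside diameter, upright walls 8 mm thick, 65 mm tall, 0.3 to 0.6 kg. Origin: centre of its underside, z up. Loop handles along its own +x and -x reach 90 mm from the centre, 48 to 58 mm up. Pinch the wall from above on its +y or -y side (mid-wall 58 mm from the centre, fingertips up to 30 mm below the rim). Starts standing loosely in the frying pan.
- skillet: Dark steel frying pan standing on the worktop, 180 mm rim diameter, 30 mm high, floor 4 mm thick, about 0.9 kg. Origin: centre of its underside, z up. Its black handle runs along its own +x to 215 mm from the centre, its top up to 55 mm high.
- hotplate: White portable cooking plate fixed on the worktop, 164 mm (its own x) by 270 mm (its own y), top of the housing 40 mm high. Origin: centre of its underside. The round dark ring lies on its +y part, the switch on its -y part. It may stand to the left or to the right of the frying pan.
- hotplate_ring (a point): Centre of the top face of the cooking plate's round dark ring (144 mm diameter, top face 50 mm above the worktop, level); axes those of the cooking plate.
- switch_grip (a point): Point on the switch's upright axis, 68 mm above the worktop: centre of the grip. The switch is a black upright bar 60 mm long, 16 mm thick, top 82 mm above the worktop, on a round foot 62 mm across with its top at 45 mm. The point turns with it: x along the bar, toward the end with a white line; y across it (grip there); z up.
- switch (a joint): Angle of the switch in rad, growing clockwise seen from above. It rests at 0 (off, bar along the plate's own x) and at 1.2 (on). Between them a spring detent resists with up to about 0.15 N m; before 0.6 it springs back to off, past 0.6 it snaps over to on. Stop at 1.25.
- mug_tea: White mug of tea on the worktop to the right, 78 mm diameter, 97 mm tall; bystander. Origin: underside.
- salt_shaker: Salt shaker standing behind the work, 44 mm diameter, 90 mm tall; bystander. Origin: centre of the underside.

How it is judged:
By the outcome, as a careful person would: the job done as asked, in the order asked, and still so for the second after the job is handed in, with the robot touching nothing.
It also fails if it takes over 48 s, if anything falls off the work surface, if the arm or the gripper's body presses on something with over 40 N, if the wrist force passes 120 N, or if a joint passes its speed limit or range.

## Robot

A 6-joint arm with a two-finger parallel gripper is mounted at the origin on a cart in front of the work surface, level with it; the furniture and walls round the work are solid. World frame = base frame: x ahead of the robot, y to its left, z up, the work surface at z = 0. Lengths are in m, angles in rad, forces in N, time in s.
With the tool pointing down it reaches from about 0.25 to 0.725 m from the base axis. Payload 4 kg.
Tool frame: the origin (TCP) lies on the centre line of the jaws, within the pads' length; the fingertips stand 22 mm ahead of it and the grasp point (between the pads) lies 3 mm ahead of it (bot.tip_reach is the distance from the TCP to the fingertips, in m); z points along the fingers, y is the line along which they close (so a half turn about z gives the same grasp; the last joint's range is limited). The gripper opens to 85 mm and grips with 20 to 120 N. Pads are 22 mm wide; open, the fingers measure 114 mm over their backs; the gripper's body (76 mm by 85 mm) begins 54 mm behind the grasp point. The pads swing forward as they close: fully open they stand 13 mm farther back than shut.
Start: joints at [-1.259, 0.241, 0.005, 1.335, 0, 1.571], TCP at [0.153, -0.476, 0.253] pointing down, gripper open.
Joint ranges: [-2.72, 2.72], [-1.05, 1.87], [-1.09, 1.28], [-1.99, 2.15], [-1.42, 1.44], [-3.14, 3.14]. Speed limits (rad/s): [2.79, 2.79, 3.14, 3.14, 3.14, 3.14].

## Interface

Orientations are given as a unit quaternion [x, y, z, w].
In Python, from workcell import bot gives the robot as it stands. The module is installed in compiled form; this text tells all that it offers.
- The arm moves only by the tool apply_moves, never from a script. Its argument "commands" is a list of rows, each a list of 4 numbers: the shift along the tool's x, y, z scaled (see below), then the turn about the tool's z scaled (see below). In form: [[tx, ty, tz, roll], ...]. A call has exactly 5 rows; each row shifts and turns the commanded pose from where the row before left it, along the tool's axes as they then stand; what a row does not reach is not made up. The controller multiplies each number of a shift by 20 mm and each number of a turn by 60 degrees. A row lasts 1/12 s, in which the tool goes at most 41.7 mm and 7.16 degrees, less where a joint would pass 70% of its speed; a pose out of reach is approached as far as the arm can. A call with a number of a shift or a turn outside -1 to 1 is refused whole. A call with a gripper value outside its range is refused whole. "claw" is the closure, from 0 (fully open) to 1 (shut), set as the call begins (left out, the last holds). The fingers move at their own pace and stop on an object; the grip force is fixed at half the most. Time passes only in rows, so rows that do not move let the fingers close, or fill a call up. It gives the time, the measured TCP pose, the force, the opening and the grip force at its end, in the units of the state.
- bot.get_obs(): the state, without advancing time (a new reading comes with each control period).
- bot.camera(name): name is "scene" or "top"; returns a dict with "image" (400x640x3 uint8, blue, green, red), "camera_matrix" (3x3 intrinsics, pixels), "R" (3x3) and "t" (3): a world point X has camera coordinates R X + t. Camera axes: x right, y down, z forward; pixel columns grow to the right and rows downward; lengths in m; the calibration is good to about 2 mm. A picture is of the moment at which its call begins. There is no depth.
- bot.job_done(): hands the job in; it is judged then, once.
The state is a dict: "clock": time; "joint_pos": joint angles; "joint_vel": joint speeds; "tau": joint torques, N m; "eef_pos": TCP position; "tool_rot": TCP orientation; "ft_force": force on the tool from outside, world axes, zero at the start; "ft_torque": the same for the moment, N m; "grip_width": finger opening in m; "grasp_force": force on a finger pad.
Only numpy, scipy, OpenCV 4.12 (cv2) and the standard library are available. Lean on these libraries where they do the work, as an engineer would, in place of code of your own. Each camera call takes 0.05 s, during which the arm holds its last target. There are 200 camera calls.

## Working session

There is one attempt and no reset: what is moved stays moved. The work goes in short steps, Python scripts to look and compute and a tool call to move; the robot and the scene stay as the last step left them, time stands still between calls to the robot, and variables do not carry over. Pictures are saved under pics/ and viewed, at most 10 in all, crops included, and the job is handed in when it is done.

Besides the shell and the picture viewer there is one more tool, called as a command line: name --pt "numbers of a row" for each row, then --argument value for the rest. apply_moves: Moves the arm, as the interface text tells. Shifts and turns lie within -1 to 1; 1 stands for 20 mm of shift or 60 degrees of turn. Its arguments: {"type":"object","properties":{"commands":{"type":"array","items":{"type":"array","items":{"type":"number","minimum":-1,"maximum":1}}},"claw":{"type":"number"}},"required":["commands"]}

```bash
mkdir -p pics; cat > h.py <<'E'
import numpy as np, cv2
from workcell import bot
def cam(n,f=None):
    c=bot.camera(n)
    if f: cv2.imwrite('pics/'+f,c['image'])
    return c
def ray(c,u,v,z):
    K,R,t=map(np.array,(c['camera_matrix'],c['R'],c['t']))
    o=-R.T@t; d=R.T@np.linalg.inv(K)@np.array([u,v,1.])
    return o+d*(z-o[2])/d[2]
def proj(c,X):
    K,R,t=map(np.array,(c['camera_matrix'],c['R'],c['t']))
    p=K@(R@np.array(X)+t); return p[:2]/p[2]
E
python3 - <<'E'
from h import *
for n in('top','scene'):
    c=cam(n,n+'0.png'); print(n,-np.array(c['R']).T@c['t'],c['camera_matrix'])
o=bot.get_obs(); print(o['eef_pos'],o['tool_rot'],o['clock'])
E
```

```text
top [ 0.41425032 -0.13028675  1.12900485] [[372.53819088   0.         319.36764975]
 [  0.         372.53819088 196.27192689]
 [  0.           0.           1.        ]]
scene [ 0.13617583 -0.94724326  1.15181777] [[479.80554899   0.         318.96587194]
 [  0.         479.80554899 201.67813205]
 [  0.           0.           1.        ]]
[ 0.15321952 -0.47540383  0.25249342] [ 9.87874000e-01  1.55254875e-01 -1.46195389e-04 -9.28586071e-04] 0.1
```

View pics/top0.png

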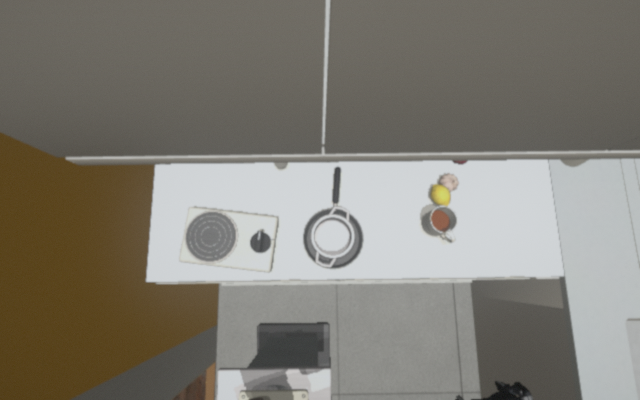

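View pics/scene0.png

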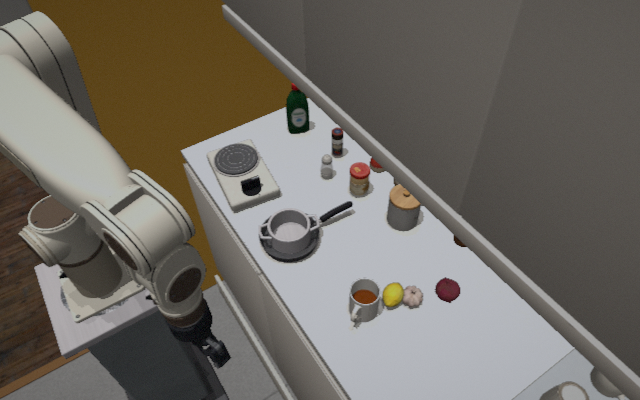

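The top view shows the ring at about (211,236), the switch at (261,242), and the pot at (333,237) with handles at (341,213) and (325,260). The pan handle points up and the mug is at (440,222). The scene view agrees, with the salt shaker at (326,165).

```bash
python3 - <<'E'
from h import *
c=cam('top'); im=c['image']
a=cv2.resize(im[195:280,170:380],None,fx=3.8,fy=3.8,interpolation=cv2.INTER_CUBIC); cv2.imwrite('pics/crop1.png',a)
g=cv2.cvtColor(im,cv2.COLOR_BGR2GRAY)
def comps(m,z,amin=60):
    n,l,s,ce=cv2.connectedComponentsWithStats(m.astype(np.uint8))
    for i in range(1,n):
        if s[i,4]>amin and 170<ce[i][0]<380 and 190<ce[i][1]<285:
            k=max(cv2.findContours((l==i).astype(np.uint8),cv2.RETR_EXTERNAL,cv2.CHAIN_APPROX_NONE)[0],key=len)
            print(s[i],ce[i].round(1),[np.round(np.array(q),1).tolist() for q in cv2.minEnclosingCircle(k)[:1]],round(cv2.minEnclosingCircle(k)[1],1),ray(c,*cv2.minEnclosingCircle(k)[0],z).round(4), [round(float(x),1) for x in np.ravel(np.hstack([np.ravel(q) for q in cv2.minAreaRect(k)]))])
for th in(70,90): print('dark<',th); comps(g<th,.05)
print(np.array(c['R']).round(3))
for u,v in((181,262),(270,271),(278,214),(188,207)): print(ray(c,u,v,.04).round(4))
c2=cam('scene'); b=cv2.resize(c2['image'][130:270,195:365],None,fx=4,fy=4,interpolation=cv2.INTER_CUBIC); cv2.imwrite('pics/crop2.png',b)
E
```

```text
dark< 70
dark< 90
[333 231  28  36  64] [351.4 253.5] [[346.0, 248.5]] 21.8 [ 0.4823 -0.2098  0.05  ] [350.6, 251.9, 11.5, 43.6, 36.6]
[251 233  17  19 167] [259.3 242.9] [[260.1, 241.9]] 9.1 [0.5044 0.0374 0.05  ] [258.5, 241.4, 14.3, 17.9, 14.0]
[[-0.013 -1.     0.002]
 [-0.979  0.013 -0.202]
 [ 0.202 -0.004 -0.979]]
[0.4506 0.2654 0.04  ]
[0.4218 0.009  0.04  ]
[ 0.5867 -0.0123  0.04  ]
[0.6111 0.2546 0.04  ]
```

View pics/crop1.png

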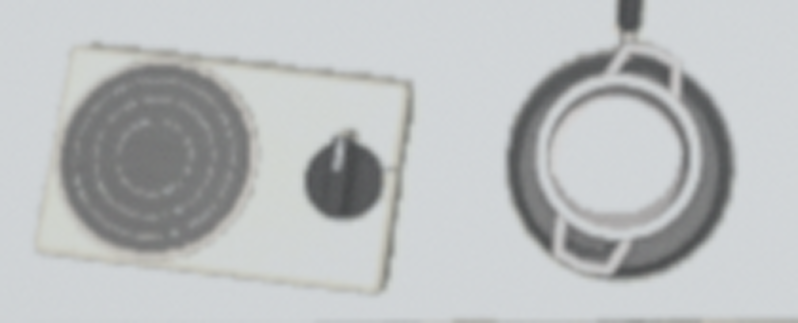

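View pics/crop2.png

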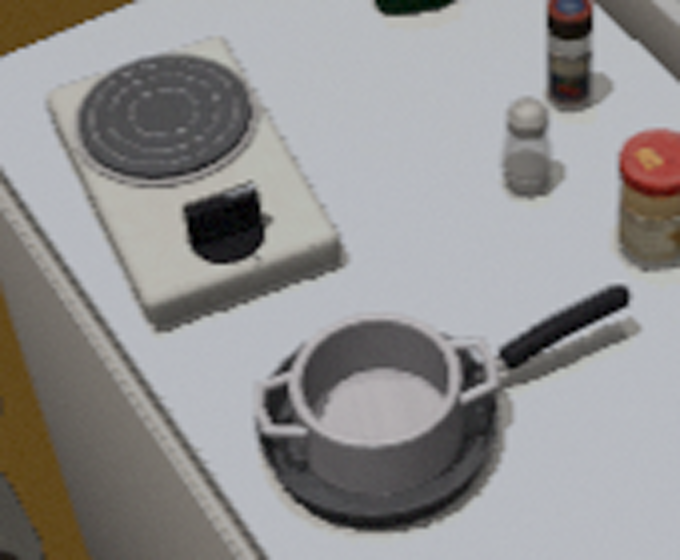

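The crops show the ring centred at crop1 (155,157) and the switch foot at (343,181). The pot rim is at (620,155), with handle tips at (655,50) and (582,264). The plate's ring end faces +y, and the white line on the bar points away from the robot (+x).

```bash
cat >> h.py <<'E'
def yaw(d): return np.degrees(np.arctan2(d[1],d[0]))
E
python3 - <<'E'
from h import *
c=cam('top'); im=c['image']; S=8; x0,y0=170,190
g=cv2.cvtColor(im,cv2.COLOR_BGR2GRAY)[y0:285,x0:380]
G=cv2.resize(g,None,fx=S,fy=S,interpolation=cv2.INTER_CUBIC)
full=lambda p:((p[0]+.5)/S-.5+x0,(p[1]+.5)/S-.5+y0)
for th in(110,150,165):
    for k in cv2.findContours((G<th).astype(np.uint8),cv2.RETR_EXTERNAL,cv2.CHAIN_APPROX_NONE)[0]:
        if cv2.contourArea(k)<5000: continue
        (cx,cy),ax,an=cv2.fitEllipse(k); u=full((cx,cy))
        print(th,np.round(u,2),np.round(np.array(ax)/S,1),[ray(c,*u,z).round(4)[:2].tolist() for z in(.03,.045,.05)])
# pot rim: hot spots - radial first bright->dark edge scanning inward from outside
cr=lambda a,b:(a/3.8-.37+170,b/3.8-.37+195)
cen=np.array(cr(620,155.5)); pts=[]
f=im.astype(np.float32).mean(2)
for t in np.radians(range(0,360,4)):
    r=np.arange(17,27,.2); p=cen[:,None]+r*np.array([np.cos(t),np.sin(t)])[:,None]
    v=cv2.remap(f,p[0].astype(np.float32)[None],p[1].astype(np.float32)[None],cv2.INTER_CUBIC)[0]
    d=np.gradient(v); i=d.argmin()
    if d[i]<-6: pts.append(p[:,i])
pts=np.array(pts,np.float32); W=np.array([ray(c,*p,.069)[:2] for p in pts])
A=np.c_[2*W,np.ones(len(W))]
for _ in range(4):
    s=np.linalg.lstsq(A,(W**2).sum(1),rcond=None)[0]; R=np.sqrt(s[2]+s[:2]@s[:2])
    e=abs(np.hypot(*(W-s[:2]).T)-R); k=e<max(.003,2*np.median(e)); W,A=W[k],A[k]
print('pot rim',s[:2].round(4),'R',R.round(4),len(W))
h1,h2=ray(c,*cr(655,50),.057),ray(c,*cr(582,264),.057); print('handles',h1,h2,(h1+h2)/2,np.linalg.norm(h1-h2),yaw(h1-h2))
C=[ray(c,*cr(*p),.04)[:2] for p in((72,45),(411,82),(382,293),(37,252))]
C=np.array(C); print('plate',C.round(4).tolist(),C.mean(0),yaw(C[0]-C[1])-90,yaw(C[3]-C[2])-90,yaw(C[0]-C[3]),yaw(C[1]-C[2]),[np.linalg.norm(C[i]-C[i-1]).round(4) for i in range(4)])
print('foot',ray(c,*cr(343.5,181),.045))
E
```

```text
110 [260.26 242.34] [18.1 19.7] [[0.5048, 0.04], [0.5036, 0.0377], [0.5032, 0.0369]]
110 [333.93 238.94] [52.5 54.4] [[0.512, -0.1765], [0.5106, -0.1759], [0.5102, -0.1757]]
110 [330.61 237.9 ] [51.2 54.2] [[0.5151, -0.1668], [0.5138, -0.1663], [0.5133, -0.1661]]
150 [324.44 259.24] [ 7.7 16.1] [[0.4534, -0.1476], [0.4528, -0.1474], [0.4527, -0.1473]]
150 [260.13 241.59] [20.2 21.9] [[0.507, 0.0405], [0.5057, 0.0381], [0.5053, 0.0373]]
150 [331.88 236.11] [35.9 36.6] [[0.5203, -0.1706], [0.5189, -0.1701], [0.5184, -0.1699]]
150 [343.39 241.91] [34.2 50.1] [[0.5029, -0.2041], [0.5017, -0.2031], [0.5013, -0.2028]]
150 [210.38 236.2 ] [47.9 50.7] [[0.5247, 0.1872], [0.5232, 0.1829], [0.5227, 0.1815]]
150 [321.63 233.74] [32.8 48.9] [[0.5277, -0.1405], [0.5262, -0.1404], [0.5256, -0.1403]]
150 [335.3  195.77] [ 7.3 16.3] [[0.6416, -0.1833], [0.6385, -0.1826], [0.6375, -0.1824]]
165 [195.8  283.11] [ 3.3 52.9] [[0.3906, 0.2229], [0.3909, 0.2181], [0.391, 0.2165]]
165 [324.49 259.2 ] [ 8.5 16.9] [[0.4535, -0.1478], [0.453, -0.1475], [0.4528, -0.1475]]
165 [260.17 241.53] [20.8 22.6] [[0.50
[... 290 characters left out ...]
1829], [0.5228, 0.1815]]
165 [339.95 212.77] [ 7.3 16.4] [[0.5896, -0.1961], [0.5872, -0.1952], [0.5864, -0.1949]]
165 [320.81 225.73] [26. 67.] [[0.5515, -0.1384], [0.5496, -0.1383], [0.549, -0.1383]]
pot rim [ 0.5183 -0.1707] R 0.0621 81
handles [ 0.59995063 -0.20082055  0.057     ] [ 0.43889048 -0.14230575  0.057     ] [ 0.51942055 -0.17156315  0.057     ] 0.17136030590545331 -19.966601425118608
plate [[0.6127, 0.253], [0.5801, -0.0118], [0.4197, 0.0086], [0.4536, 0.2703]] [0.51654961 0.13003301] -7.013319559751807 -7.378049437182938 -6.2149946523164745 -7.231312661789094 [np.float64(0.16), np.float64(0.2668), np.float64(0.1617), np.float64(0.2639)]
foot [0.50379848 0.03839831 0.045     ]
```

apply_moves --pt "0 0 0 -0.118" --pt "0 0 0 -0.118" --pt "0 0 0 -0.118" --pt "0 0 0 -0.118" --pt "0 0 0 -0.118" --claw 0

```text
clock: 0.67
eef_pos: [0.1533, -0.4758, 0.2531]
tool_rot: [0.893, 0.451, 0.0, -0.0]
ft_force: [0.5, 1.1, 0.4]
grip_width: 0.0856
grasp_force: 0.0
```

apply_moves --pt "0 0 0 -0.118" --pt "0 0 0 -0.118" --pt "0 0 0 -0.118" --pt "0 0 0 -0.118" --pt "0 0 0 -0.118"

```text
clock: 1.08
eef_pos: [0.1533, -0.4758, 0.2531]
tool_rot: [0.713, 0.701, 0.0, -0.0]
ft_force: [-0.5, 1.0, 0.0]
grip_width: 0.0855
grasp_force: 0.0
```

apply_moves --pt "0 0 0 -0.118" --pt "0 0 0 -0.118" --pt "0 0 0 -0.118" --pt "0 0 0 -0.118" --pt "0 0 0 -0.118"

```text
clock: 1.5
eef_pos: [0.1534, -0.4758, 0.2532]
tool_rot: [0.466, 0.885, 0.0, -0.0]
ft_force: [-0.5, 0.5, -0.3]
grip_width: 0.0853
grasp_force: 0.0
```

apply_moves --pt "0 0 0 -0.118" --pt "0 0 0 -0.118" --pt "0 0 0 -0.118" --pt "0 0 0 -0.118" --pt "0 0 0 -0.118"

```text
clock: 1.92
eef_pos: [0.1534, -0.4758, 0.2531]
tool_rot: [0.175, 0.985, 0.0, -0.0]
ft_force: [-0.5, -0.3, 0.3]
grip_width: 0.0851
grasp_force: 0.0
```

```bash
cat >> h.py <<'E'
from scipy.spatial.transform import Rotation as Ro
def go(x,y,z,ang=None):
    o=bot.get_obs(); r=Ro.from_quat(o['tool_rot']); M=r.as_matrix(); p=np.array(o['eef_pos'])
    print('t',o['clock'],'p',p.round(4),'xang',yaw(M[:,0]).round(2),'z',M[:,2].round(3),'F',np.round(o['ft_force'],1),'w',o['grip_width'],o['grasp_force'])
    if ang is not None: d=(yaw(M[:,0])-ang+180)%360-180; print('roll units',d/60)
    print('units',(M.T@(np.array([x,y,z])-p)/.02).round(3), 'q',np.round(o['joint_pos'],2))
E
python3 -c "
from h import *
go(.5381,-.1162,.16,160)"
```

```text
t 1.9167 p [ 0.1534 -0.4758  0.2531] xang 159.82 z [-0.  0. -1.] F [-0.5 -0.3  0.3] w 0.08505221460247885 0.0
roll units -0.0030522755129103038
units [-11.854  23.51    4.662] q [-1.26  0.24  0.    1.34  0.   -0.91]
```

apply_moves --pt "-0.474 0.94 0 0" --pt "-0.474 0.94 0 0" --pt "-0.474 0.94 0 0" --pt "-0.474 0.94 0 0" --pt "-0.474 0.94 0 0"

```text
clock: 2.33
eef_pos: [0.2312, -0.4037, 0.2532]
tool_rot: [0.178, 0.984, 0.0, -0.0]
ft_force: [-0.4, -0.2, 0.2]
grip_width: 0.0856
grasp_force: 0.0
```

apply_moves --pt "-0.474 0.94 0 0" --pt "-0.474 0.94 0 0" --pt "-0.474 0.94 0 0" --pt "-0.474 0.94 0 0" --pt "-0.474 0.94 0 0"

```text
clock: 2.75
eef_pos: [0.3087, -0.3323, 0.2533]
tool_rot: [0.178, 0.984, 0.0, -0.0]
ft_force: [1.3, -1.2, 0.6]
grip_width: 0.0852
grasp_force: 0.0
```

apply_moves --pt "-0.474 0.94 0 0" --pt "-0.474 0.94 0 0" --pt "-0.474 0.94 0 0" --pt "-0.474 0.94 0 0" --pt "-0.474 0.94 0 0"

```text
clock: 3.17
eef_pos: [0.3861, -0.2609, 0.2533]
tool_rot: [0.178, 0.984, -0.0, -0.0]
ft_force: [0.1, 0.4, 0.4]
grip_width: 0.0853
grasp_force: 0.0
```

apply_moves --pt "-0.474 0.94 0.4 0" --pt "-0.474 0.94 0.4 0" --pt "-0.474 0.94 0.4 0" --pt "-0.474 0.94 0.4 0" --pt "-0.474 0.94 0.4 0"

```text
clock: 3.58
eef_pos: [0.4634, -0.1894, 0.2128]
tool_rot: [0.178, 0.984, 0.0, -0.0]
ft_force: [-0.6, 0.4, 0.8]
grip_width: 0.0856
grasp_force: 0.0
```

apply_moves --pt "-0.474 0.94 0.5 0" --pt "-0.474 0.94 0.5 0" --pt "-0.474 0.94 0.5 0" --pt "-0.474 0.94 0.5 0" --pt "-0.474 0.94 0.5 0"

```text
clock: 4.0
eef_pos: [0.5408, -0.118, 0.1626]
tool_rot: [0.178, 0.984, 0.0, -0.0]
ft_force: [-0.2, -0.0, 0.8]
grip_width: 0.0855
grasp_force: 0.0
```

```bash
python3 -c "
from h import *
go(.5381,-.1162,.067,160)"
```

```text
t 4.0 p [ 0.5408 -0.118   0.1626] xang 159.47 z [-0.  0. -1.] F [-0.2 -0.   0.8] w 0.0854679990739366 0.0
roll units -0.008863246612412468
units [0.157 0.039 4.782] q [-0.21  0.4  -0.01  1.16 -0.    0.14]
```

apply_moves --pt "0.15 0.04 0.6 -0.009" --pt "0 0 0.6 0" --pt "0 0 0.6 0" --pt "0 0 0.6 0" --pt "0 0 0.6 0"

```text
clock: 4.42
eef_pos: [0.5376, -0.1169, 0.1025]
tool_rot: [0.173, 0.985, -0.0, -0.0]
ft_force: [-0.9, 0.1, -0.5]
grip_width: 0.0853
grasp_force: 0.0
```

apply_moves --pt "0 0 0.6 0" --pt "0 0 0.5 0" --pt "0 0 0.4 0" --pt "0 0 0.28 0" --pt "0 0 0 0"

```text
clock: 4.83
eef_pos: [0.5368, -0.1169, 0.0664]
tool_rot: [0.174, 0.985, 0.0, -0.001]
ft_force: [0.1, -0.1, 0.1]
grip_width: 0.0854
grasp_force: 0.0
```

```bash
python3 -c "
from h import *
go(.5381,-.1162,.067,160)
c=cam('scene'); cv2.imwrite('pics/g1.png',cv2.resize(c['image'][150:300,190:390],None,fx=4,fy=4))"
```

```text
t 4.8333 p [ 0.5368 -0.1169  0.0664] xang 160.0 z [-0.002  0.    -1.   ] F [ 0.1 -0.1  0.1] w 0.08543748741673692 0.0
roll units 4.0245749829637134e-05
units [-0.048  0.056 -0.03 ] q [-0.21  0.49 -0.15  0.93  0.    0.13]
```

View pics/g1.png

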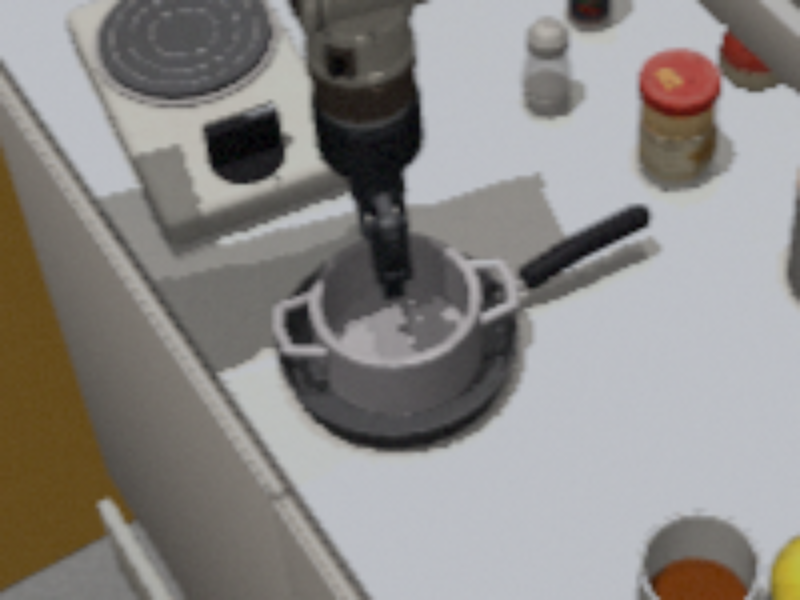

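The picture shows one finger inside the pot at (395,280) and the other outside, straddling the +y wall. I'll close on it.

apply_moves --pt "0 0 0 0" --pt "0 0 0 0" --pt "0 0 0 0" --pt "0 0 0 0" --pt "0 0 0 0" --claw 1

```text
clock: 5.3
eef_pos: [0.5379, -0.1172, 0.0681]
tool_rot: [0.174, 0.985, -0.0, 0.0]
ft_force: [0.4, 0.1, 0.3]
grip_width: 0.0254
grasp_force: 0.0
```

apply_moves --pt "0 0 0 0" --pt "0 0 0 0" --pt "0 0 0 0" --pt "0 0 0 0" --pt "0 0 0 0"

```text
clock: 5.72
eef_pos: [0.538, -0.117, 0.0681]
tool_rot: [0.174, 0.985, 0.0, 0.0]
ft_force: [-0.1, 0.5, 2.6]
grip_width: 0.007
grasp_force: 60.2
```

```bash
python3 -c "
from h import *
go(.5381,-.1162,.067,160); print(bot.tip_reach)"
```

```text
t 5.7167 p [ 0.538  -0.117   0.0681] xang 160.01 z [ 0.001  0.    -1.   ] F [-0.1  0.5  2.6] w 0.006962817052184838 60.17850995063782
roll units 0.00017757162927788765
units [0.011 0.04  0.054] q [-0.21  0.49 -0.15  0.93  0.    0.13]
0.022
```

apply_moves --pt "0 0 -0.15 0" --pt "0 0 -0.3 0" --pt "0 0 -0.4 0" --pt "0 0 -0.4 0" --pt "0 0 -0.4 0"

```text
clock: 6.13
eef_pos: [0.5375, -0.1171, 0.1014]
tool_rot: [0.174, 0.985, 0.0, -0.0]
ft_force: [0.4, 0.5, -3.3]
grip_width: 0.007
grasp_force: 59.3
```

apply_moves --pt "0 0 -0.5 0" --pt "0 0 -0.5 0" --pt "0 0 -0.5 0" --pt "0 0 -0.5 0" --pt "0 0 -0.5 0"

```text
clock: 6.55
eef_pos: [0.5378, -0.1171, 0.152]
tool_rot: [0.174, 0.985, 0.0, 0.0]
ft_force: [0.1, -0.8, -2.9]
grip_width: 0.0066
grasp_force: 59.3
```

apply_moves --pt "0 0 -0.5 0" --pt "0 0 -0.5 0" --pt "0 0 -0.4 0" --pt "0 0 -0.3 0" --pt "0 0 -0.1 0"

```text
clock: 6.97
eef_pos: [0.5383, -0.1172, 0.1881]
tool_rot: [0.174, 0.985, -0.0, 0.001]
ft_force: [0.2, 0.7, -4.0]
grip_width: 0.0067
grasp_force: 59.3
```

```bash
python3 -c "
from h import *
go(.5298,.2391,.19,173)
c=cam('scene'); cv2.imwrite('pics/g2.png',cv2.resize(c['image'][120:300,190:390],None,fx=3.3,fy=3.3))"
```

```text
t 6.9667 p [ 0.5383 -0.1172  0.1881] xang 160.01 z [ 0.002 -0.    -1.   ] F [ 0.2  0.7 -4. ] w 0.006673719729379207 59.34345066547394
roll units -0.21657921634382593
units [ 6.49  16.598 -0.104] q [-0.21  0.37  0.02  1.21 -0.    0.13]
```

View pics/g2.png

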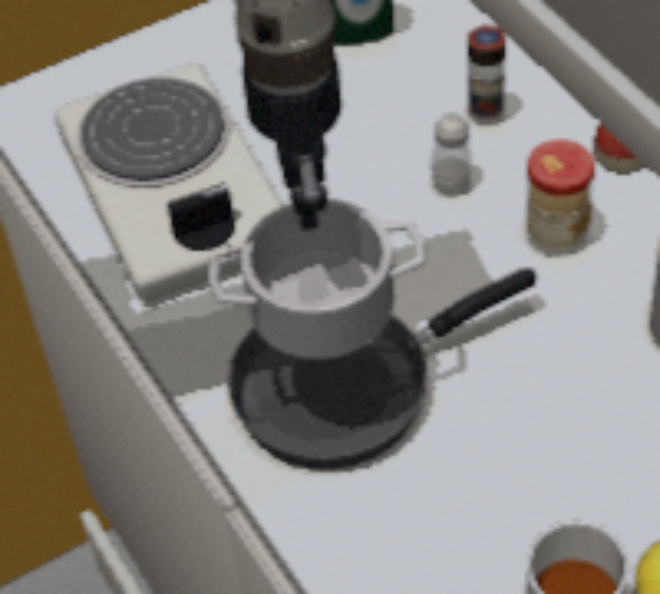

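The pot hangs upright at (320,270), and the pan has not moved.

apply_moves --pt "0 0 0 -0.054" --pt "0 0 0 -0.054" --pt "0 0 0 -0.054" --pt "0 0 0 -0.055" --pt "0 0 0 0"

```text
clock: 7.43
eef_pos: [0.5372, -0.117, 0.186]
tool_rot: [0.06, 0.998, 0.0, -0.001]
ft_force: [0.3, -0.4, -3.0]
grip_width: 0.0067
grasp_force: 59.3
```

apply_moves --pt "0.03 0.2 0 0" --pt "0.06 0.4 0 0" --pt "0.09 0.6 0 0" --pt "0.12 0.8 0 0" --pt "0.12 0.8 0 0"

```text
clock: 7.85
eef_pos: [0.5359, -0.059, 0.1866]
tool_rot: [0.061, 0.998, 0.0, -0.0]
ft_force: [-0.0, -0.2, -3.8]
grip_width: 0.007
grasp_force: 59.3
```

apply_moves --pt "0.12 0.8 0 0" --pt "0.12 0.8 0 0" --pt "0.12 0.8 0 0" --pt "0.12 0.8 0 0" --pt "0.12 0.8 0 0"

```text
clock: 8.27
eef_pos: [0.5335, 0.0225, 0.1867]
tool_rot: [0.061, 0.998, 0.0, -0.0]
ft_force: [0.2, 0.1, -3.8]
grip_width: 0.0062
grasp_force: 59.3
```

apply_moves --pt "0.12 0.8 0 0" --pt "0.12 0.8 0 0" --pt "0.12 0.8 0 0" --pt "0.12 0.8 0 0" --pt "0.12 0.8 0 0"

```text
clock: 8.68
eef_pos: [0.5311, 0.1033, 0.1868]
tool_rot: [0.061, 0.998, 0.0, -0.0]
ft_force: [0.1, -0.2, -3.7]
grip_width: 0.007
grasp_force: 59.3
```

apply_moves --pt "0.12 0.8 0 0" --pt "0.12 0.8 0 0" --pt "0.12 0.8 0 0" --pt "0.12 0.8 0 0" --pt "0.12 0.8 0 0"

```text
clock: 9.1
eef_pos: [0.5288, 0.1841, 0.1868]
tool_rot: [0.061, 0.998, 0.0, -0.0]
ft_force: [1.6, -0.8, -3.0]
grip_width: 0.0067
grasp_force: 59.3
```

apply_moves --pt "0.12 0.8 0 0" --pt "0.09 0.6 0 0" --pt "0.06 0.4 0 0" --pt "0.03 0.2 0 0" --pt "0 0 0 0"

```text
clock: 9.52
eef_pos: [0.5282, 0.2235, 0.1866]
tool_rot: [0.06, 0.998, -0.0, -0.0]
ft_force: [0.2, 0.3, -3.8]
grip_width: 0.0071
grasp_force: 59.4
```

```bash
python3 -c "
from h import *
go(.5298,.2391,.114,173)
for n,b in(('top',(200,290,150,290)),('scene',(60,260,160,360))):
  c=cam(n); cv2.imwrite('pics/p_%s.png'%n,cv2.resize(c['image'][b[0]:b[1],b[2]:b[3]],(600,int(600*(b[1]-b[0])/(b[3]-b[2]))),interpolation=cv2.INTER_CUBIC))"
python3 -c "
import cv2,numpy as np
a=cv2.imread('pics/p_top.png');b=cv2.imread('pics/p_scene.png')
b=cv2.resize(b,(400,400));a=cv2.resize(a,(400,257));z=np.zeros((400,800,3),np.uint8);z[:257,:400]=a;z[:,400:]=b;cv2.imwrite('pics/both1.png',z)"
```

```text
t 9.5167 p [0.5282 0.2235 0.1866] xang 173.1 z [-0. -0. -1.] F [ 0.2  0.3 -3.8] w 0.007097436199168671 59.35346245765686
roll units 0.0016072762177785193
units [0.013 0.784 3.632] q [0.4  0.42 0.08 1.23 0.   0.52]
```

View pics/both1.png

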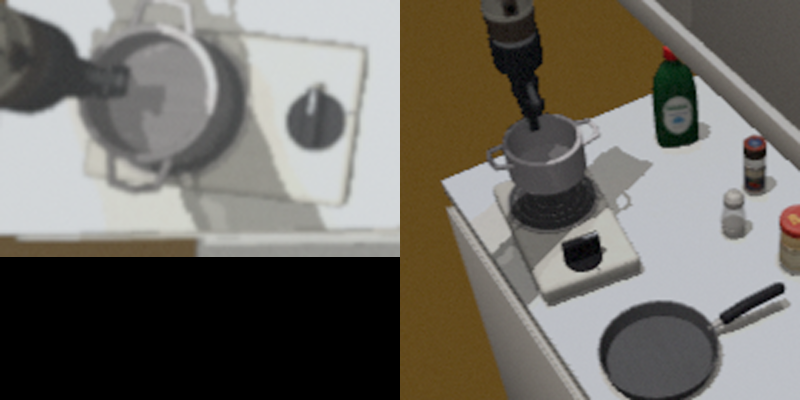

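The pot is held level over the ring: the rim is near (150,98) in the top panel, and the ring shows to its right because of parallax. It needs to go about 16 mm further in +y before lowering.

apply_moves --pt "0.01 0.4 0 0" --pt "0 0.38 0 0" --pt "0 0 0 0" --pt "0 0 0.2 0" --pt "0 0 0.4 0"

```text
clock: 10.03
eef_pos: [0.5309, 0.2383, 0.1753]
tool_rot: [0.061, 0.998, 0.0, 0.001]
ft_force: [0.4, -0.3, -3.7]
grip_width: 0.0068
grasp_force: 59.3
```

apply_moves --pt "0 0 0.5 0" --pt "0 0 0.5 0" --pt "0 0 0.5 0" --pt "0 0 0.4 0" --pt "0 0 0.3 0"

```text
clock: 10.45
eef_pos: [0.5294, 0.2376, 0.1288]
tool_rot: [0.061, 0.998, -0.001, -0.001]
ft_force: [0.6, -0.1, -3.8]
grip_width: 0.0069
grasp_force: 59.2
```

apply_moves --pt "0 0 0.2 0" --pt "0 0 0.1 0" --pt "0 0 0.1 0" --pt "0 0 0.1 0" --pt "0 0 0 0"

```text
clock: 10.87
eef_pos: [0.5302, 0.2381, 0.1207]
tool_rot: [0.061, 0.998, 0.0, 0.0]
ft_force: [-0.8, -0.3, -2.8]
grip_width: 0.0066
grasp_force: 59.2
```

```bash
python3 - <<'E'
from h import *
go(.5298,.2391,.114,173)
z=bot.get_obs()['eef_pos'][2]+.001
c=cam('top'); cv2.imwrite('pics/p2.png',cv2.resize(c['image'][200:290,150:290],None,fx=5,fy=5,interpolation=cv2.INTER_CUBIC))
print(proj(c,(.5227,.1815,z)), 'px; crop', (proj(c,(.5227,.1815,z))-[150,200]+.5)*5, 'rim r px', abs(proj(c,(.5227,.1815+.062,z))-proj(c,(.5227,.1815,z)))[0]*5)
E
```

```text
t 10.8667 p [0.5302 0.2381 0.1207] xang 173.02 z [ 0.  0. -1.] F [-0.8 -0.3 -2.8] w 0.006602803830772999 59.21615123748779
roll units 0.00040035131414081586
units [0.028 0.048 0.335] q [0.42 0.49 0.01 1.09 0.   0.54]
[202.81280505 233.63443401] px; crop [266.56402526 170.67217007] rim r px 114.86101266288472
```

View pics/p2.png

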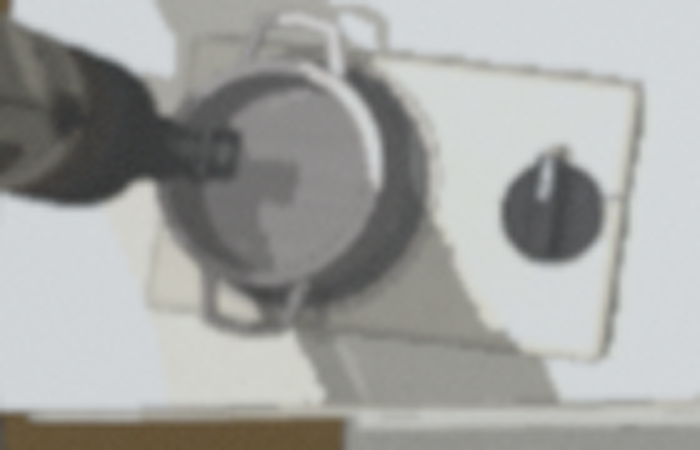

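The rim's right edge is at about x=383 and its vertical centre at about y=172. The expected values are 381 and 171, so the pot is centred. I'll lower it gently.

apply_moves --pt "0 0 0.08 0" --pt "0 0 0.08 0" --pt "0 0 0.06 0" --pt "0 0 0.05 0" --pt "0 0 0 0"

```text
clock: 11.33
eef_pos: [0.53, 0.238, 0.115]
tool_rot: [0.061, 0.998, -0.0, -0.0]
ft_force: [-0.2, 0.7, -4.0]
grip_width: 0.0066
grasp_force: 59.3
```

apply_moves --pt "0 0 0.04 0" --pt "0 0 0.03 0" --pt "0 0 0.02 0" --pt "0 0 0 0" --pt "0 0 0 0"

```text
clock: 11.75
eef_pos: [0.5303, 0.2382, 0.1141]
tool_rot: [0.061, 0.998, 0.0, 0.0]
ft_force: [-1.3, 0.3, 0.9]
grip_width: 0.0071
grasp_force: 60.0
```

apply_moves --pt "0 0 0.02 0" --pt "0 0 0 0" --pt "0 0 0 0" --pt "0 0 0 0" --pt "0 0 0 0"

```text
clock: 12.17
eef_pos: [0.5303, 0.2382, 0.1141]
tool_rot: [0.061, 0.998, 0.0, 0.0]
ft_force: [-2.6, -0.2, 5.4]
grip_width: 0.0064
grasp_force: 60.6
```

apply_moves --pt "0 0 0 0" --pt "0 0 0 0" --pt "0 0 0 0" --pt "0 0 0 0" --pt "0 0 0 0" --claw 0.4

```text
clock: 12.58
eef_pos: [0.5302, 0.238, 0.1129]
tool_rot: [0.061, 0.998, -0.0, -0.0]
ft_force: [-0.1, -0.3, 0.7]
grip_width: 0.0513
grasp_force: 0.0
```

apply_moves --pt "0 0 0 0" --pt "0 0 0 0" --pt "0 0 -0.3 0" --pt "0 0 -0.5 0" --pt "0 0 -0.5 0"

```text
clock: 13.0
eef_pos: [0.5301, 0.238, 0.14]
tool_rot: [0.061, 0.998, -0.0, -0.0]
ft_force: [-0.4, 0.2, -0.0]
grip_width: 0.0511
grasp_force: 0.0
```

apply_moves --pt "0 0 -0.7 0" --pt "0 0 -0.8 0" --pt "0 0 -0.6 0" --pt "0 0 -0.4 0" --pt "0 0 -0.2 0"

```text
clock: 13.42
eef_pos: [0.5311, 0.2384, 0.1957]
tool_rot: [0.061, 0.998, 0.001, 0.002]
ft_force: [-0.0, 0.1, -0.1]
grip_width: 0.0516
grasp_force: 0.0
```

```bash
python3 - <<'E'
from h import *
go(.5045,.038,.19,173)
E
```

```text
t 13.4167 p [0.5311 0.2384 0.1957] xang 173.02 z [ 0.004  0.002 -1.   ] F [-0.   0.1 -0.1] w 0.05160184542647424 0.0
roll units 0.00041101595077700875
units [  0.103 -10.11    0.265] q [ 0.42  0.43  0.12  1.26 -0.    0.54]
```

apply_moves --pt "0 -0.3 0 0" --pt "0 -0.6 0 0" --pt "0 -0.8 0 0" --pt "0 -0.9 0 0" --pt "0 -0.9 0 0"

```text
clock: 13.83
eef_pos: [0.5205, 0.1663, 0.192]
tool_rot: [0.061, 0.998, -0.001, -0.001]
ft_force: [-0.5, -0.4, -0.1]
grip_width: 0.0513
grasp_force: 0.0
```

apply_moves --pt "0.02 -0.9 0 0" --pt "0.02 -0.9 0 0" --pt "0.02 -0.9 0 0" --pt "0.02 -0.9 0 0" --pt "0.02 -0.9 0 0"

```text
clock: 14.25
eef_pos: [0.5072, 0.0769, 0.1921]
tool_rot: [0.061, 0.998, -0.0, -0.001]
ft_force: [0.7, 0.5, 0.6]
grip_width: 0.0512
grasp_force: 0.0
```

apply_moves --pt "0 -0.9 0 0" --pt "0 -0.6 0 0" --pt "0 -0.4 0 0" --pt "0 -0.2 0 0" --pt "0 0 0 0"

```text
clock: 14.67
eef_pos: [0.5033, 0.0369, 0.1929]
tool_rot: [0.062, 0.998, -0.0, -0.0]
ft_force: [0.6, 0.2, 0.7]
grip_width: 0.0514
grasp_force: 0.0
```

```bash
python3 - <<'E'
from h import *
go(.5045,.038,.071,173)
c=cam('scene'); b=c['image'][60:260,160:360]
t=cam('top'); a=t['image'][200:290,150:290]
z=np.zeros((560,800,3),np.uint8); z[:257,:400]=cv2.resize(a,(400,257),interpolation=cv2.INTER_CUBIC); z[:400,400:]=cv2.resize(b,(400,400),interpolation=cv2.INTER_CUBIC)
cv2.imwrite('pics/b2.png',z)
f=lambda X:((proj(t,X)-[150,200]+.5)*400/140).round(1)
print('rim expected',f((.5227,.1815,.115)),f((.5227,.1815+.062,.115)),f((.5227+.062,.1815,.115)))
g=lambda X:((proj(c,X)-[160,60]+.5)*2+[400,0]).round(1)
u=np.array([.9925,-.122]); s=np.array([.5045,.038])
print('bar top ends in scene',g((*(s+.03*u),.082)),g((*(s-.03*u),.082)))
E
```

```text
t 14.6667 p [0.5033 0.0369 0.1929] xang 172.94 z [-0.001 -0.    -1.   ] F [0.6 0.2 0.7] w 0.05144663913749971 0.0
roll units -0.000955350379738699
units [-0.056  0.063  6.095] q [ 0.07  0.28 -0.1   1.19  0.    0.2 ]
rim expected [154.5  98.3] [89.3 99.1] [157.7  34. ]
bar top ends in scene [598.9 233. ] [562.5 245.9]
```

View pics/b2.png

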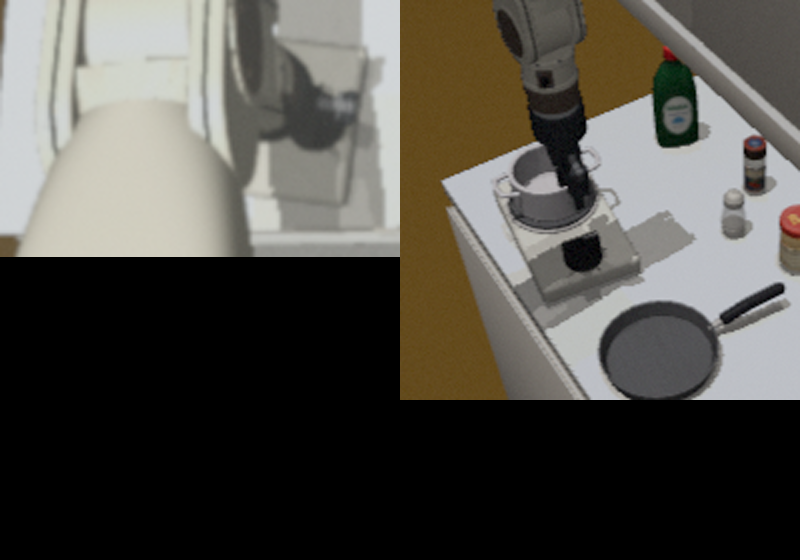

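The pot stands upright on the ring at (552,180) in the scene panel. The predicted bar ends match the bar seen earlier at (563–600, 235–245).

apply_moves --pt "-0.05 0.06 0.4 0" --pt "0 0 0.7 0" --pt "0 0 0.8 0" --pt "0 0 0.8 0" --pt "0 0 0.8 0"

```text
clock: 15.18
eef_pos: [0.5048, 0.0398, 0.1218]
tool_rot: [0.06, 0.998, 0.0, -0.0]
ft_force: [-0.6, 0.5, 0.2]
grip_width: 0.0511
grasp_force: 0.0
```

apply_moves --pt "0 0 0.8 0" --pt "0 0 0.7 0" --pt "0 0 0.6 0" --pt "0 0 0.3 0" --pt "0 0 0.1 0"

```text
clock: 15.6
eef_pos: [0.5038, 0.0395, 0.0714]
tool_rot: [0.06, 0.998, -0.0, -0.001]
ft_force: [-0.0, -1.2, 0.3]
grip_width: 0.0512
grasp_force: 0.0
```

apply_moves --pt "0 0 0 0" --pt "0 0 0 0" --pt "0 0 0 0" --pt "0 0 0 0" --pt "0 0 0 0" --claw 1

```text
clock: 16.02
eef_pos: [0.5054, 0.0388, 0.074]
tool_rot: [0.061, 0.998, 0.0, 0.001]
ft_force: [0.6, -0.5, 3.0]
grip_width: 0.0153
grasp_force: 59.1
```

apply_moves --pt "0 0 0 0" --pt "0 0 0 0" --pt "0 0 0 0" --pt "0 0 0 0" --pt "0 0 0 0"

```text
clock: 16.43
eef_pos: [0.5055, 0.0388, 0.074]
tool_rot: [0.061, 0.998, 0.0, 0.001]
ft_force: [-0.5, -0.3, 6.1]
grip_width: 0.0149
grasp_force: 59.5
```

apply_moves --pt "0 0 0 0.09" --pt "0 0 0 0.09" --pt "0 0 0 0.09" --pt "0 0 0 0.09" --pt "0 0 0 0.09"

```text
clock: 16.85
eef_pos: [0.5052, 0.0382, 0.074]
tool_rot: [0.294, 0.956, -0.001, 0.001]
ft_force: [-0.5, -2.7, 6.4]
grip_width: 0.0153
grasp_force: 59.5
```

apply_moves --pt "0 0 0 0.09" --pt "0 0 0 0.09" --pt "0 0 0 0.09" --pt "0 0 0 0.09" --pt "0 0 0 0.09"

```text
clock: 17.27
eef_pos: [0.5047, 0.0377, 0.074]
tool_rot: [0.51, 0.86, -0.001, 0.001]
ft_force: [-1.9, -4.7, 8.2]
grip_width: 0.0152
grasp_force: 59.8
```

apply_moves --pt "0 0 0 0.09" --pt "0 0 0 0.09" --pt "0 0 0 0.07" --pt "0 0 0 0" --pt "0 0 0 0"

```text
clock: 17.68
eef_pos: [0.5043, 0.0375, 0.074]
tool_rot: [0.616, 0.788, -0.001, 0.001]
ft_force: [-3.9, -4.5, 8.0]
grip_width: 0.0154
grasp_force: 60.1
```

```bash
python3 -c "
from h import *
go(.5045,.038,.074,173-68.75); print(bot.get_obs()['ft_torque'])"
```

```text
t 17.6833 p [0.5043 0.0375 0.074 ] xang 103.95 z [-0.    -0.003 -1.   ] F [-3.9 -4.5  8. ] w 0.015359328132767615 60.06000995635986
roll units -0.004958382500233446
units [ 0.021  0.014 -0.001] q [ 0.08  0.41 -0.27  0.9  -0.    1.4 ]
[-0.80313046  0.67023899 -0.02877156]
```

apply_moves --pt "0 0 0 0" --pt "0 0 0 0" --pt "0 0 0 0" --pt "0 0 0 0" --pt "0 0 0 0" --claw 0.4

```text
clock: 18.1
eef_pos: [0.5047, 0.039, 0.0728]
tool_rot: [0.615, 0.788, -0.0, -0.0]
ft_force: [0.7, 0.3, 0.7]
grip_width: 0.0513
grasp_force: 0.0
```

apply_moves --pt "0 0 0 0" --pt "0 0 -0.3 0" --pt "0 0 -0.6 0" --pt "0 0 -0.8 0" --pt "0 0 -0.9 0"

```text
clock: 18.52
eef_pos: [0.5041, 0.0389, 0.1254]
tool_rot: [0.615, 0.788, -0.001, -0.001]
ft_force: [-0.1, 0.0, -0.4]
grip_width: 0.0512
grasp_force: 0.0
```

apply_moves --pt "0 0 -0.9 0" --pt "0 0 -0.9 0" --pt "0 0 -0.9 0" --pt "0 0 -0.9 0" --pt "0 0 -0.5 0"

```text
clock: 18.93
eef_pos: [0.5057, 0.039, 0.2098]
tool_rot: [0.615, 0.788, 0.001, 0.001]
ft_force: [0.8, 0.6, -0.0]
grip_width: 0.0512
grasp_force: 0.0
```

apply_moves --pt "0 -0.5 0 0" --pt "-0.5 -0.7 0 0" --pt "-0.8 0 0 0" --pt "-0.8 0 0 0" --pt "-0.8 0 0 0"

```text
clock: 19.35
eef_pos: [0.4953, -0.0237, 0.2073]
tool_rot: [0.615, 0.788, 0.0, -0.0]
ft_force: [0.1, 0.1, 0.5]
grip_width: 0.0514
grasp_force: 0.0
```

apply_moves --pt "-0.8 0 0 0" --pt "-0.8 0 0 0" --pt "-0.8 0 0 0" --pt "-0.8 0 0 0" --pt "-0.8 0 0 0"

```text
clock: 19.77
eef_pos: [0.5149, -0.1016, 0.207]
tool_rot: [0.615, 0.788, -0.0, -0.0]
ft_force: [0.7, -0.2, -0.6]
grip_width: 0.0514
grasp_force: 0.0
```

apply_moves --pt "-0.8 0 0 0" --pt "-0.8 0 0 0" --pt "-0.5 0 0 0" --pt "-0.2 0 0 0" --pt "0 0 0 0"

```text
clock: 20.18
eef_pos: [0.526, -0.146, 0.2069]
tool_rot: [0.616, 0.788, -0.0, -0.0]
ft_force: [-0.1, 0.3, 0.7]
grip_width: 0.0512
grasp_force: 0.0
```

```bash
python3 - <<'E'
from h import *
go(.5045,.038,.071,173)
c=cam('scene'); b=c['image'][60:260,160:360]
t=cam('top'); a=t['image'][200:290,150:290]
z=np.zeros((400,800,3),np.uint8); z[:257,:400]=cv2.resize(a,(400,257),interpolation=cv2.INTER_CUBIC); z[:400,400:]=cv2.resize(b,(400,400),interpolation=cv2.INTER_CUBIC)
cv2.imwrite('pics/b3.png',z)
E
```

```text
t 20.1833 p [ 0.526  -0.146   0.2069] xang 103.96 z [-0.  0. -1.] F [-0.1  0.3  0.7] w 0.051231064307348376 0.0
roll units -1.1507220051679423
units [9.188 1.176 6.796] q [-0.27  0.35  0.04  1.26  0.    1.06]
```

View pics/b3.png

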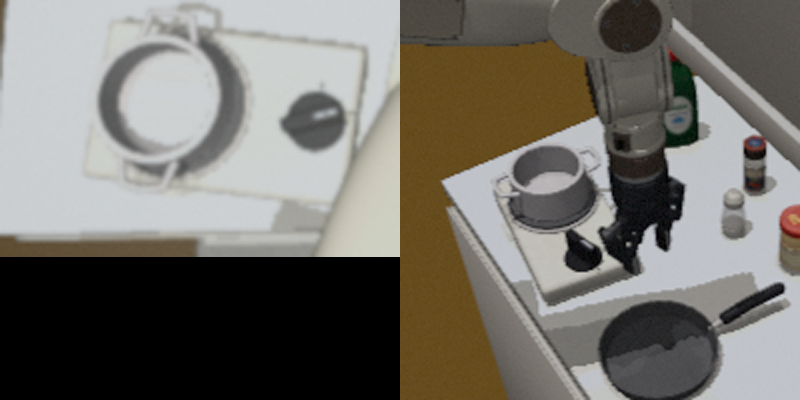

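The switch bar has turned clockwise to its on position, with the white line pointing right at (330,115). The pot rim is near (159,101) against the expected (154,98), so I'll measure the offset properly.

```bash
python3 - <<'E'
from h import *
c=cam('top'); f=c['image'].astype(np.float32).mean(2)
cen=proj(c,(.5227,.1815,.115)); W=[]
for t in np.radians(range(0,360,4)):
    r=np.arange(18,28,.2); p=(cen[:,None]+r*np.array([np.cos(t),np.sin(t)])[:,None]).astype(np.float32)
    v=cv2.remap(f,p[0][None],p[1][None],cv2.INTER_CUBIC)[0]; d=np.gradient(v); i=d.argmin()
    if d[i]<-4: W.append(ray(c,*p[:,i],.115)[:2])
W=np.array(W)
for _ in range(6):
    A=np.c_[2*W,np.ones(len(W))]; s=np.linalg.lstsq(A,(W**2).sum(1),rcond=None)[0]; R=np.sqrt(s[2]+s[:2]@s[:2])
    e=abs(np.hypot(*(W-s[:2]).T)-R); W=W[e<max(.0025,2*np.median(e))]
print('pot',s[:2],R,len(W))
E
```

```text
pot [0.52248768 0.18062609] 0.061577444733472875 44
```

Measured properly, the pot is within about 1 mm of the ring centre. The switch is on and the arm is clear, so I'm handing in.

```bash
python3 -c "
from workcell import bot
print(bot.job_done())"
```

```text
the job is handed in; nothing more can be done
None
```

I handed the job in at about 20 s: the pot stands upright on the ring, within about 1 mm of centre, and after I let go of it the switch was turned clockwise to its on position; the pan stayed put, the arm is clear, and it never went near the mug or salt shaker.

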